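Untwist the fruit dish from its stand and hold it level

ROBOT

A 6-joint arm with a two-finger parallel gripper is mounted at the origin on a cart in front of the work surface, level with it; the furniture and walls round the work are solid. World frame = base frame: x ahead of the robot, y to its left, z up, the work surface at z = 0. Lengths are in mm, angles in rad, forces in N, time in s.
With the tool pointing down it reaches from about 275 to 750 mm from the base axis. Payload 10.2 kg.
Tool frame: the origin (TCP) lies between the finger pads; the fingertips stand 19 mm ahead of it and the grasp point (between the pads) is the TCP; z points along the fingers, y is the line along which they close (so a half turn about z gives the same grasp; the last joint's range is limited). The gripper opens to 85 mm and grips with 20 to 120 N. Pads are 22 mm wide; open, the fingers measure 114 mm over their backs; the gripper's body (76 mm by 85 mm) begins 54 mm behind the grasp point. The pads swing forward as they close: fully open they stand 13 mm farther back than shut.
Start: joints at [1.096, 0.313, 1.498, -0, 1.331, -0.223], TCP at [130.815, 508.447, 250.294] pointing down, gripper open.
Joint ranges: [-2.94, 2.94], [-0.97, 2.17], [0.19, 2.56], [-1.23, 4.37], [0.02, 3.11], [-2.88, 2.88]. Speed limits (rad/s): [2.39, 2.39, 3.01, 3.14, 3.14, 3.14].

INTERFACE

Orientations are given as a unit quaternion [w, x, y, z].
In Python, from rig import sense, capture, finish_job gives the robot as it stands. The module is installed in compiled form; this text tells all that it offers.
- The arm moves only by the tool move_arm, never from a script. Its argument "moves" is a list of rows, each an object with "turn": the turn, a rotation vector about the tool's x, y, z in rad, a list of three; "translation": the shift along the tool's x, y, z in mm, a list of three; "hand": the opening, from 0 (shut) to 1 (fully open). In form: [{"turn": [wx, wy, wz], "translation": [x, y, z], "hand": hand}, ...]. A call has 1 to 10 rows; each row shifts and turns the commanded pose from where the row before left it, along the tool's axes as they then stand; what a row does not reach is not made up. A row lasts 1/12 s, in which the tool goes at most 41.7 mm and 7.16 degrees, less where a joint would pass 70% of its speed; a pose out of reach is approached as far as the arm can. A call with a gripper value outside its range is refused whole. The fingers move at their own pace and stop on an object; "grip_force" is the grip in N (left out, the last holds). Time passes only in rows, so rows that do not move let the fingers close. It gives the time, the measured TCP pose, the force, the opening and the grip force at its end, in the units of the state.
- sense(): the state, without advancing time (a new reading comes with each control period).
- capture(name): name is "scene" or "top" or "wrist"; returns a dict with "image" (400x640x3 uint8, blue, green, red), "z_map" (400x640 float32, mm along the optical axis (not along the pixel's ray), 0 where there is no reading), "vertical_fov" (degrees; the focal length in pixels is half the picture's height over the tangent of half this angle, whatever the lens; pixels are square), "cx", "cy" (the principal point, pixels), "k1" (the pictures are not rectified: a ray, as slopes to the right and down, at radius r is drawn at 1 + k1 r^2 times it, then the intrinsics apply), "R" (3x3) and "t" (3): a world point X has camera coordinates R X + t; the wrist camera has in their place "T_tool_cam" (4x4, takes a point from camera to tool coordinates, whose origin is the TCP and whose axes are the flange's). Camera axes: x right, y down, z forward; pixel columns grow to the right and rows downward; lengths in mm; the calibration is good to about 2 mm. A picture is of the moment at which its call begins: read the wrist's pose just before it.
- finish_job(): hands the job in; it is judged then, once.
The state is a dict: "time_s": time; "joints": joint angles; "dq": joint speeds; "tau": joint torques, N m; "eef_pos": TCP position; "ee_rot": TCP orientation; "force": force on the tool from outside, world axes, zero at the start; "wrist_torque": the same for the moment, N m; "grip_width": opening from 0.0 (shut) to 1.0 (fully open); "grip_force": force on a finger pad.
Only numpy, scipy, OpenCV 4.12 (cv2) and the standard library are available. Lean on these libraries where they do the work, as an engineer would, in place of code of your own. Each camera call takes 0.05 s, during which the arm holds its last target. There are 200 camera calls.

TASK

I want to wipe out the socket of the fruit stand. Take the white dish by its hoop handle, turn it a quarter turn anticlockwise (seen from above) on the stand to undo its twist lock, lift it straight up about 10 cm clear of the socket and finish holding it there above the stand, level, still turned that way so that it can go straight back. The orange stays loose in the middle of the dish: do not touch it or let it roll aside, do not lift or tip the stand or drag it along, and do not knock the things around.

Things in the scene. Friction and masses are not known exactly. Their poses are not given: they have to be found in the camera images.
- stand: low heavy stand (2.6 kg, loose on the worktop) that carries the dish: weighted foot of dark brown wood, an oblong with round ends, 270 mm along x, 116 mm along y, 22 mm high, with a short steel column and a socket on top. Origin at the centre of the foot's underside, z up; its x axis starts roughly towards the robot's left.
- socket (a point): centre of the flat top of the stand's round steel socket (86 mm outer diameter), 75 mm above the stand's origin, axes as the stand's. Its lip (5 mm thick, hole 47 mm) has two open slots, towards the stand's +x and -x, about 20 mm wide: the slots lie along the foot's long direction.
- dish: shallow round dish of white enamel, 204 mm across, 27 mm high, 0.34 kg without the orange, gently dished inside (6 mm thick in the middle). Origin at the centre of its flat underside, which rests on the socket's top; z up. Its x axis lies along the hoop handle and starts across the foot, 83 to 95 degrees clockwise (from above) of the stand's x axis.
- dish_hub (a point): underside of the dish's steel hub (38 mm across, reaching 13 mm down into the socket, 4 mm sideways play). Two lugs along the dish's x (64 mm tip to tip, 14 mm wide) lie locked under the socket's lip with 2.5 mm play in height. With the dish's x along the stand's x, or up to 5 degrees short of it, they pass the slots; it turns easily and meets a stop 3 degrees beyond.
- dish_grip (a point): centre of the grip: a light wooden sleeve on top of the hoop handle, 72 mm along the dish's x, 16 mm wide along y, 18 mm high, 112 mm straight above the dish's origin. The dark steel hoop (7 mm bar) spans the dish in its x-z plane from rim to rim. Axes as the dish's.
- orange_center (a point): centre of a loose orange, 62 mm across and 56 mm high (0.1 kg), lying in the middle of the dish under the handle; its top is about 50 mm below the centre of the grip
- salt: bystander: salt shaker, 44 mm across, 90 mm high, origin at the centre of its underside
- spice_jar: bystander: spice jar with red lid, 45 mm across, 106 mm high, origin at the centre of its underside
- timer: bystander: small green kitchen timer on two feet, 26 x 64 x 54 mm, origin at the centre of its underside
- cork_lid: bystander: round cork lid, 103 mm across, 40 mm high, origin at the centre of its underside
Not all that is in view belongs to the job. Leave any blue or purple look-alike of the part that bears orange_center alone.

How it is judged (in metres and radians):
On the way:
1. the dish is turned to the slots while its hub is still in the socket (angle between the x axis of dish and the x axis of stand, either way round below 0.3 rad and z of dish in the frame of stand below 0.088 m), for 0.05 s.
At the end, for the whole second after the job is handed in: the fingers hold the dish at rest, 70 to 160 mm above its seat on the stand, within 50 mm over the stand's axis, its x axis within 0.25 rad of the stand's x axis, level within 0.1 rad, with the orange lying in it within 25 mm of the middle; the stand stands within 50 mm of its first place (z of dish in the frame of stand between 0.145 and 0.235 m and horizontal distance between dish and stand below 0.05 m and angle between the x axis of dish and the x axis of stand, either way round below 0.25 rad and angle between dish's own z axis and vertical below 0.1 rad and linear speed of dish below 0.02 m/s and contact force between the fingers and dish above 2 N and contact force between stand and dish below 0.1 N and contact force between orange and dish above 0.2 N and horizontal distance between orange_center and dish below 0.025 m and distance of stand from where it was at the start of the episode below 0.05 m and height (world z) of stand below 0.005 m and angle between stand's own z axis and vertical below 0.05 rad); the arm keeps its last pose, push and grip.
It fails at once if the orange rolls more than 40 mm from the middle of the dish (horizontal distance between orange_center and dish above 0.04 m).
It fails at once if the robot touches the orange (contact force between any of the fingers, the arm and orange above 0.3 N).
It fails at once if the dish is tipped by more than 0.2 rad (angle between dish's own z axis and vertical above 0.2 rad).
It fails at once if the stand is lifted, tipped or dragged more than 60 mm (height (world z) of stand above 0.012 m or angle between stand's own z axis and vertical above 0.1 rad or distance of stand from where it was at the start of the episode above 0.06 m).
It fails at once if a bystander is moved or tipped (distance of any of salt, spice_jar, timer, cork_lid from where it was at the start of the episode above 0.03 m or angle between any of salt, spice_jar, timer's own z axis and vertical above 0.5 rad).
It also fails if it takes over 40 s, if anything falls off the work surface, if the arm or the gripper's body presses on something with over 40 N, if the wrist force passes 120 N, or if a joint passes its speed limit or range.

## Working session

There is one attempt and no reset: what is moved stays moved. The work goes in short steps, Python scripts to look and compute and a tool call to move; the robot and the scene stay as the last step left them, time stands still between calls to the robot, and variables do not carry over. Pictures are saved under pics/ and viewed, at most 10 in all, crops included, and the job is handed in when it is done.

Besides the shell and the picture viewer there is one more tool, called as name(argument=value, ...), one argument or row to a line, values as JSON. move_arm: Moves the arm, as the interface text tells. Its arguments: {"type":"object","properties":{"moves":{"type":"array","items":{"type":"object","properties":{"turn":{"type":"array","items":{"type":"number"}},"translation":{"type":"array","items":{"type":"number"}},"hand":{"type":"number"}}}},"grip_force":{"type":"number"}},"required":["moves"]}

```bash
mkdir -p pics; cat > h.py <<'E'
import numpy as np, cv2
from rig import sense, capture
from scipy.spatial.transform import Rotation as Ro
def world(c,z=None):
    """per-pixel world points from depth (H,W,3)"""
    h,w=c["z_map"].shape; f=h/2/np.tan(np.radians(c["vertical_fov"])/2)
    K=np.array([[f,0,c["cx"]],[0,f,c["cy"]],[0,0,1]])
    u,v=np.meshgrid(np.arange(w),np.arange(h))
    p=np.stack([u,v],-1).reshape(-1,1,2).astype(float)
    s=cv2.undistortPoints(p,K,np.array([c["k1"],0,0,0,0.]))[:,0]
    Z=c["z_map"].reshape(-1,1); P=np.hstack([s*Z,Z]); r=np.hstack([s,np.ones((len(s),1))])
    if "R" in c: R=np.array(c["R"]).T; o=-R@np.array(c["t"])
    else:
        st=c["st"]; q=st["ee_rot"]; A=Ro.from_quat([q[1],q[2],q[3],q[0]]).as_matrix(); T=np.array(c["T_tool_cam"])
        R=A@T[:3,:3]; o=A@T[:3,3]+np.array(st["eef_pos"])
    return (P@R.T+o).reshape(h,w,3),(r@R.T).reshape(h,w,3),o
def shot(n):
    st=sense(); c=capture(n); c["st"]=st; return c
E
python3 - <<'E'
from h import *
import pickle
print(sense())
D={n:shot(n) for n in("scene","top","wrist")}
pickle.dump(D,open("d.pkl","wb"))
for n in D: cv2.imwrite(f"pics/{n}.png",D[n]["image"])
E
```

```text
{'time_s': 0.0, 'joints': array([ 1.09561354e+00,  3.13465713e-01,  1.49845284e+00, -8.29533291e-06,
        1.33098693e+00, -2.23400061e-01]), 'dq': array([-0.00096965, -0.00061714,  0.00078762, -0.0009935 , -0.00088472,
       -0.00045084]), 'tau': array([-1.11493631e-03, -4.12267363e+01, -2.59747857e+01, -1.84453438e-04,
        4.16890369e-03, -2.56121012e-05]), 'eef_pos': array([130.69700575, 508.22854273, 249.7210843 ]), 'ee_rot': array([-2.20860995e-04,  1.25558087e-01,  9.92086053e-01, -6.18155702e-04]), 'force': array([ 0.78317182, -0.21502577, -0.01071853]), 'wrist_torque': array([-0.01552151, -0.01062451,  0.006901  ]), 'grip_force': 0.0, 'grip_width': 1.001373508932333}
```

View pics/scene.png

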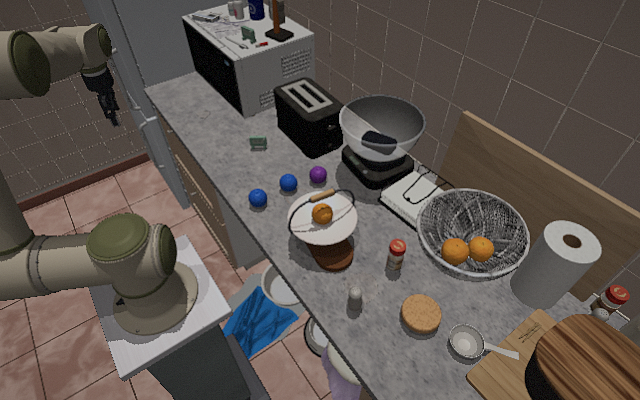

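View pics/top.png

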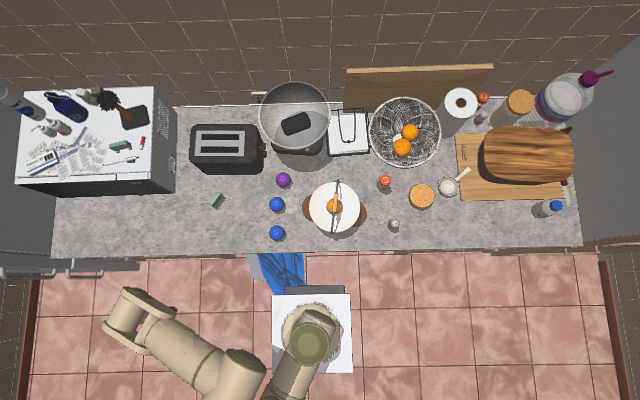

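The dish is at about (323,215) in the scene view and (334,207) in the top view. The wooden sleeve crosses it along the robot's x, and the brown foot ends show at (306,207) and (365,210).

Possible confusions for the dish and orange:
- Orange in the dish, top (334,205): the one I want.
- Oranges in the wire basket, top (410,131) and (402,147).
- Blue balls at (277,204) and (277,233), and the purple ball at (283,180).
- Scale bowl at (295,115), which could pass for the dish.

Only the white dish with a hoop on a brown foot matches the description.

```bash
python3 - <<'E'
from h import *
import pickle
D=pickle.load(open("d.pkl","rb"))
a=cv2.resize(D["top"]["image"][170:245,285:385],None,fx=7,fy=7,interpolation=cv2.INTER_CUBIC)
b=cv2.resize(D["scene"]["image"][180:275,275:370],None,fx=6,fy=6,interpolation=cv2.INTER_CUBIC)
cv2.imwrite("pics/ctop.png",a); cv2.imwrite("pics/cscene.png",b)
for n in("top","scene"):
    c=D[n]; P,r,o=world(c); im=c["image"].astype(int)
    B,G,R=im[...,0],im[...,1],im[...,2]
    hsv=cv2.cvtColor(c["image"],cv2.COLOR_BGR2HSV)
    win=np.zeros(B.shape,bool)
    if n=="top": win[170:245,290:380]=1
    else: win[180:275,275:365]=1
    z=P[...,2]
    # rim/dish white
    m=win&(hsv[...,1]<40)&(hsv[...,2]>150)&(z>70)&(z<115)
    q=P[m]; print(n,"white",m.sum(),q.min(0),q.max(0),(q.min(0)+q.max(0))/2)
    m=win&(z>165)&(z<225); q=P[m]; print("high",m.sum(),q.min(0),q.max(0),np.median(q,0))
    if len(q)>5:
        d=q[:,:2]-q[:,:2].mean(0); w,v=np.linalg.eigh(d.T@d); print("dir deg",np.degrees(np.arctan2(v[1,1],v[0,1])))
    m=win&(hsv[...,0]<14)&(hsv[...,1]>60)&(z>10)&(z<35); q=P[m]; print("foot",m.sum(),q.min(0),q.max(0),(q.min(0)+q.max(0))/2)
    np.save(f"foot_{n}.npy",q)
    m=win&(hsv[...,1]>170)&(hsv[...,0]>8)&(hsv[...,2]>120)&(z>80); q=P[m]; print("orange",m.sum(),np.median(q,0),q[:,2].max() if len(q) else 0)
    f=np.array([[round(float(x)) for x in P[v,u]] for v,u in ([(207,334),(207,277),(233,277),(180,283),(224,394),(180,385)] if n=="top" else [(196,322)])]); print(f.tolist())
E
```

```text
top white 1723 [ 390.6372149  -203.68186848   73.47018834] [589.87730566  -4.54265959 114.10519899] [ 490.25726028 -104.11226404   93.78769366]
high 137 [ 399.60723872 -119.71448758  166.88679526] [576.73359955 -87.87270499 201.96160694] [ 485.32238032 -104.0148107   193.04396405]
dir deg 171.27211676473098
foot 289 [ 419.03508427 -234.27872814   13.30864049] [554.57039524  27.45744252  33.69234622] [ 486.80273975 -103.41064281   23.50049335]
orange 65 [487.70163415 -87.27091612 131.67896142] 143.0303811774329
[[470, -100, 201], [501, 128, 54], [394, 128, 55], [616, 103, 47], [417, -340, 78], [592, -311, 101]]
scene white 2070 [ 387.06816841 -205.36896673   80.96797766] [588.98032175  -5.3825457  112.17890767] [ 488.02424508 -105.37575622   96.57344267]
high 290 [ 400.02964533 -121.54399055  165.81196373] [576.04556277 -88.97938815 199.01739081] [ 482.76043254 -107.68312754  190.05051584]
dir deg 171.05075283399188
foot 761 [ 415.68119357 -238.50090835   10.08681657] [730.37690363  -1.18187745  30.01038472] [ 573.0290486  -119.8413929    20.04860064]
orange 166 [ 481.63001443 -115.26335821  132.41830413] 959.544361869271
[[483, -113, 194]]
```

View pics/ctop.png

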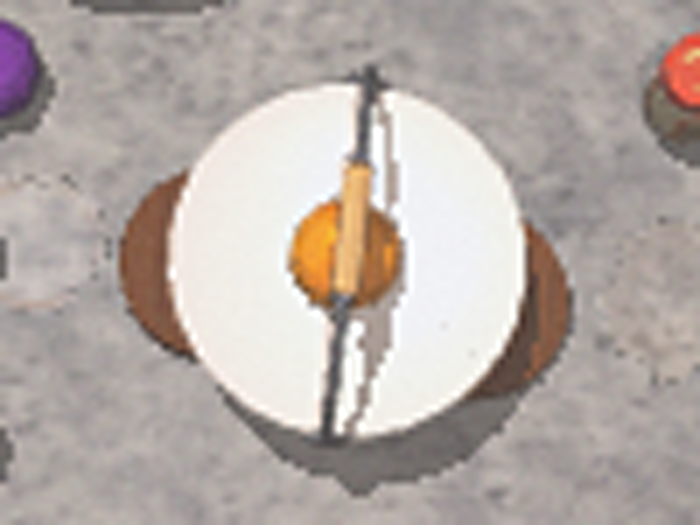

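View pics/cscene.png

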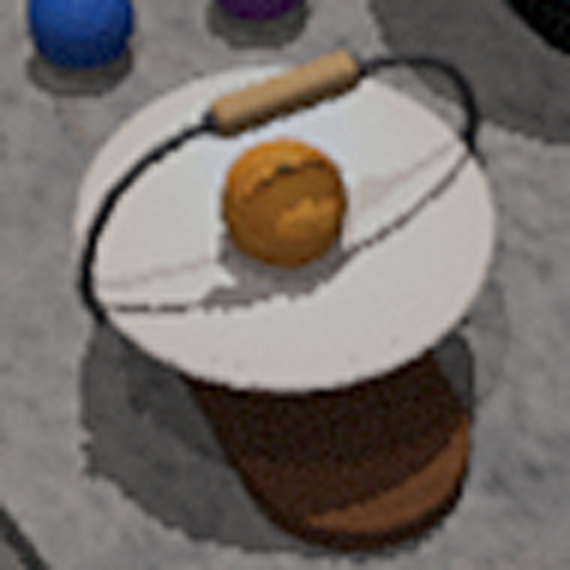

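The top crop shows a light-wood sleeve from (357,165) to (343,290), directly over the orange, with the brown foot ends at left and right. So the choice is confirmed. Depth heights agree with the text: sleeve top about 197, rim about 102. Next I fit the foot's direction and the sleeve's centre.

```bash
python3 - <<'E'
from h import *
import pickle
from scipy.optimize import least_squares
from scipy.ndimage import binary_dilation
D=pickle.load(open("d.pkl","rb"))
S={}
for n in("top","scene"):
    c=D[n]; P,r,o=world(c); z=P[...,2]; hsv=cv2.cvtColor(c["image"],cv2.COLOR_BGR2HSV)
    near=np.hypot(P[...,0]-488,P[...,1]+104)<165
    foot=near&(z>13)&(z<32); table=near&(z<9)&(z>-20)
    edge=foot&binary_dilation(table)
    q=P[edge][:,:2]
    def res(p,q=q):
        d=np.array([np.cos(p[2]),np.sin(p[2])]); e=q-p[:2]
        t=np.clip(e@d,-77,77); return np.linalg.norm(e-t[:,None]*d,axis=1)-57
    for x0 in ([488,-104,1.45],):
        s=least_squares(res,x0,loss="soft_l1",f_scale=3); print(n,"foot",len(q),s.x[:2],np.degrees(s.x[2]),"rms",np.sqrt(np.mean(res(s.x)**2)))
    sl=near&(z>180)&(z<205)&(hsv[...,1]>80)&(hsv[...,0]>8)&(hsv[...,0]<25)
    q=P[sl]; d=q[:,:2]-q[:,:2].mean(0); w,v=np.linalg.eigh(d.T@d); a=v[:,1]*np.sign(v[0,1])
    t=d@a; print("sleeve",len(q),q.mean(0).round(1),"len",np.ptp(t),"mid",q[:,:2].mean(0)+a*(t.max()+t.min())/2,"ang",np.degrees(np.arctan2(a[1],a[0])),"z95",np.percentile(q[:,2],95))
    S[n]=(r,o,np.argwhere(sl))
    h=near&(z>130)&(hsv[...,1]<90)&(hsv[...,2]<130); q=P[h];
    if len(q)>5:
        d=q[:,:2]-q[:,:2].mean(0); w,v=np.linalg.eigh(d.T@d);a=v[:,1]*np.sign(v[0,1]);print("hoop",len(q),np.degrees(np.arctan2(a[1],a[0])))
# two-view triangulation of sleeve mask centroid
A=[];b=[]
for n in S:
    r,o,i=S[n]; m=i.mean(0).round().astype(int); d=r[m[0],m[1]]; d=d/np.linalg.norm(d); M=np.eye(3)-np.outer(d,d); A.append(M); b.append(M@o)
print("tri",np.linalg.solve(sum(A),sum(b)))
E
```

```text
top foot 61 [ 488.69729678 -104.11874613] 79.91719292226105 rms 1.6883520340491756
sleeve 82 [ 487.  -103.9  195.8] len 74.5182021578953 mid [ 487.52279065 -103.97706056] ang -7.852549982583915 z95 200.95051848957888
hoop 54 -8.841218968982478
scene foot 53 [ 486.67224014 -104.8186181 ] 79.67865080788384 rms 0.806549229448691
sleeve 152 [ 486.1 -109.2  192.1] len 72.71089399349421 mid [ 487.44076176 -109.40137928] ang -8.123947918359162 z95 197.83580516313774
hoop 136 -8.70688543996475
tri [ 487.71702548 -105.21915536  188.36189746]
```

move_arm(
  moves=[
    {"turn": [0, 0, 0], "translation": [-10, -10, -12], "hand": 1},
    {"turn": [0, 0, 0], "translation": [-25, -25, -12], "hand": 1},
    {"turn": [0, 0, 0], "translation": [-27, -27, -12], "hand": 1},
    {"turn": [0, 0, 0], "translation": [-27, -27, -14], "hand": 1},
    {"turn": [0, 0, 0], "translation": [-27, -27, 0], "hand": 1},
    {"turn": [0, 0, 0], "translation": [-27, -27, 0], "hand": 1},
    {"turn": [0, 0, 0], "translation": [-27, -27, 0], "hand": 1},
    {"turn": [0, 0, 0], "translation": [-27, -27, 0], "hand": 1},
    {"turn": [0, 0, 0], "translation": [-27, -27, 0], "hand": 1},
    {"turn": [0, 0, 0], "translation": [-27, -27, 0], "hand": 1},
  ],
)

```text
time_s: 0.98
eef_pos: [311.7, 201.1, 300.4]
ee_rot: [0.0, 0.125, 0.992, 0.0]
force: [0.9, 0.6, -0.1]
grip_width: 1.003
grip_force: 0.0
```

move_arm(
  moves=[
    {"turn": [0, 0, 0], "translation": [-27, -27, 0], "hand": 1},
    {"turn": [0, 0, 0], "translation": [-27, -27, 0], "hand": 1},
    {"turn": [0, 0, 0], "translation": [-27, -27, 0], "hand": 1},
    {"turn": [0, 0, 0], "translation": [-27, -27, 0], "hand": 1},
    {"turn": [0, 0, 0], "translation": [-27, -27, 0], "hand": 1},
    {"turn": [0, 0, 0], "translation": [-27, -27, 0], "hand": 1},
    {"turn": [0, 0, 0], "translation": [-27, -27, 0], "hand": 1},
    {"turn": [0, 0, 0], "translation": [-27, -27, 0], "hand": 1},
    {"turn": [0, 0, 0], "translation": [-25, -25, 0], "hand": 1},
    {"turn": [0, 0, 0], "translation": [-7, -13, 0], "hand": 1},
  ],
)

```text
time_s: 1.82
eef_pos: [489.6, -108.3, 299.3]
ee_rot: [-0.0, 0.127, 0.992, -0.0]
force: [1.0, 0.0, 0.3]
grip_width: 1.006
grip_force: 0.0
```

move_arm(
  moves=[
    {"turn": [0, 0, 0.12], "translation": [0, 0, 0], "hand": 1},
    {"turn": [0, 0, 0.12], "translation": [0, 0, 0], "hand": 1},
    {"turn": [0, 0, 0.12], "translation": [0, 0, 0], "hand": 1},
    {"turn": [0, 0, 0.12], "translation": [0, 0, 0], "hand": 1},
    {"turn": [0, 0, 0.12], "translation": [0, 0, 0], "hand": 1},
    {"turn": [0, 0, 0.12], "translation": [0, 0, 0], "hand": 1},
    {"turn": [0, 0, 0.12], "translation": [0, 0, 0], "hand": 1},
    {"turn": [0, 0, 0.12], "translation": [0, 0, 0], "hand": 1},
    {"turn": [0, 0, 0.12], "translation": [0, 0, 0], "hand": 1},
    {"turn": [0, 0, 0.12], "translation": [0, 0, 0], "hand": 1},
  ],
)

```text
time_s: 2.65
eef_pos: [488.0, -104.5, 300.2]
ee_rot: [-0.0, 0.666, 0.746, -0.0]
force: [0.1, 0.2, 0.2]
grip_width: 1.001
grip_force: 0.0
```

move_arm(
  moves=[
    {"turn": [0, 0, 0.12], "translation": [0, 0, 0], "hand": 1},
    {"turn": [0, 0, 0.12], "translation": [0, 0, 0], "hand": 1},
    {"turn": [0, 0, 0.12], "translation": [0, 0, 0], "hand": 1},
    {"turn": [0, 0, 0.12], "translation": [0, 0, 0], "hand": 1},
    {"turn": [0, 0, 0.12], "translation": [0, 0, 0], "hand": 1},
    {"turn": [0, 0, 0.12], "translation": [0, 0, 0], "hand": 1},
    {"turn": [0, 0, 0.12], "translation": [0, 0, 0], "hand": 1},
    {"turn": [0, 0, 0.12], "translation": [0, 0, 0], "hand": 1},
    {"turn": [0, 0, 0.12], "translation": [0, 0, 0], "hand": 1},
    {"turn": [0, 0, 0.12], "translation": [0, 0, 0], "hand": 1},
  ],
)

```text
time_s: 3.48
eef_pos: [488.0, -104.5, 300.2]
ee_rot: [-0.0, 0.971, 0.24, -0.0]
force: [0.5, -0.2, -0.4]
grip_width: 1.0
grip_force: 0.0
```

move_arm(
  moves=[
    {"turn": [0, 0, 0.12], "translation": [0, 0, 0], "hand": 1},
    {"turn": [0, 0, 0.12], "translation": [0, 0, 0], "hand": 1},
    {"turn": [0, 0, 0.12], "translation": [0, 0, 0], "hand": 1},
    {"turn": [0, 0, 0.12], "translation": [0, 0, 0], "hand": 1},
    {"turn": [0, 0, 0.12], "translation": [0, 0, 0], "hand": 0.7},
    {"turn": [0, 0, 0.04], "translation": [0, 0, 0], "hand": 0.7},
    {"turn": [0, 0, 0], "translation": [0, 0, 0], "hand": 0.7},
    {"turn": [0, 0, 0], "translation": [0, 0, 0], "hand": 0.7},
  ],
)

```text
time_s: 4.15
eef_pos: [488.1, -104.7, 300.3]
ee_rot: [-0.0, 0.997, -0.074, -0.0]
force: [0.4, -0.1, -0.3]
grip_width: 0.7
grip_force: 0.0
```

```bash
cat > err.py <<'E'
from h import *
def err(T,ang):
    st=sense(); q=st["ee_rot"]; A=Ro.from_quat([q[1],q[2],q[3],q[0]]).as_matrix()
    a=np.radians(ang); x=np.array([np.cos(a),np.sin(a),0]); z=np.array([0,0,-1]); G=np.stack([x,np.cross(z,x),z],1)
    print("t",st["time_s"],"pos",st["eef_pos"].round(1),"yaw",np.degrees(np.arctan2(A[1,0],A[0,0])).round(2),"j",st["joints"].round(2),"F",st["force"].round(1),"M",st["wrist_torque"].round(2),"grip",st["grip_width"],st["grip_force"])
    print("tool move",(A.T@(np.array(T)-st["eef_pos"])).round(1),"turn",Ro.from_matrix(A.T@G).as_rotvec().round(4))
E
python3 - <<'E'
from err import *
err([487.6,-104.7,188.5],-8.7)
c=shot("wrist"); cv2.imwrite("pics/w1.png",c["image"])
P,r,o=world(c); z=P[...,2]; hsv=cv2.cvtColor(c["image"],cv2.COLOR_BGR2HSV)
near=np.hypot(P[...,0]-488,P[...,1]+104)<60
sl=near&(z>175)&(z<205)&(hsv[...,1]>70)&(hsv[...,0]>8)&(hsv[...,0]<25)
q=P[sl]
if len(q)>9:
    m,(w,h),an=cv2.minAreaRect(q[:,:2].astype(np.float32)); print("sleeve",len(q),m,w,h,an,np.percentile(q[:,2],[5,50,95]))
    d=q[:,:2]-q[:,:2].mean(0); w,v=np.linalg.eigh(d.T@d);a=v[:,1]*np.sign(v[0,1]);print(np.degrees(np.arctan2(a[1],a[0])))
E
```

```text
t 4.15 pos [ 488.1 -104.7  300.3] yaw -8.5 j [-0.45  0.22  1.48  0.    1.43  1.27] F [ 0.4 -0.1 -0.3] M [-0.   -0.02 -0.02] grip 0.6995021895495956 0.0
tool move [-4.000e-01  1.000e-01  1.118e+02] turn [-0.0001  0.0003  0.0035]
sleeve 2123 (492.4141845703125, -105.21000671386719) 15.837512969970703 79.75526428222656 81.22826385498047 [191.68673138 194.59167259 195.8214995 ]
-9.362884477181266
```

View pics/w1.png

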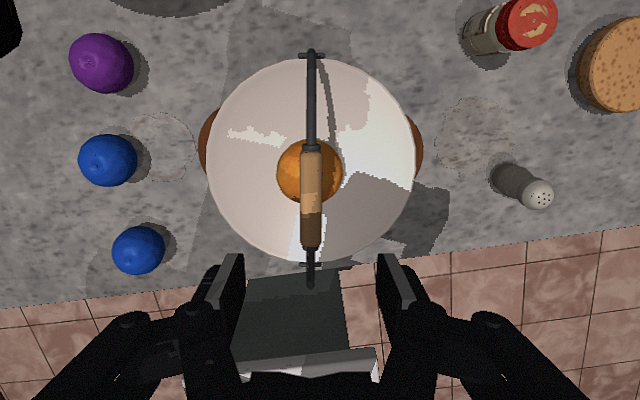

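The wrist view shows the sleeve at (311,197), in line with the jaws and midway between them. The orange at (308,172) is under it and the way down is clear, so I go down and grip.

move_arm(
  moves=[
    {"turn": [0, 0, 0], "translation": [0, 0, 10], "hand": 0.7},
    {"turn": [0, 0, 0], "translation": [0, 0, 20], "hand": 0.7},
    {"turn": [0, 0, 0], "translation": [0, 0, 20], "hand": 0.7},
    {"turn": [0, 0, 0], "translation": [0, 0, 20], "hand": 0.7},
    {"turn": [0, 0, 0], "translation": [0, 0, 20], "hand": 0.7},
    {"turn": [0, 0, 0], "translation": [0, 0, 15], "hand": 0.7},
    {"turn": [0, 0, 0], "translation": [0, 0, 7], "hand": 0.7},
    {"turn": [0, 0, 0], "translation": [0, 0, 0], "hand": 0.7},
  ],
)

```text
time_s: 4.87
eef_pos: [487.5, -104.6, 186.6]
ee_rot: [-0.001, 0.997, -0.075, -0.001]
force: [-0.4, 0.7, 0.5]
grip_width: 0.701
grip_force: 0.0
```

move_arm(
  moves=[
    {"turn": [0, 0, 0], "translation": [0, 0, 0], "hand": 0.5},
    {"turn": [0, 0, 0], "translation": [0, 0, 0], "hand": 0.4},
    {"turn": [0, 0, 0], "translation": [0, 0, 0], "hand": 0.3},
    {"turn": [0, 0, 0], "translation": [0, 0, 0], "hand": 0.22},
    {"turn": [0, 0, 0], "translation": [0, 0, 0], "hand": 0.16},
    {"turn": [0, 0, 0], "translation": [0, 0, 0], "hand": 0.0},
    {"turn": [0, 0, 0], "translation": [0, 0, 0], "hand": 0.0},
    {"turn": [0, 0, 0], "translation": [0, 0, 0], "hand": 0.0},
  ],
  grip_force=60,
)

```text
time_s: 5.53
eef_pos: [488.5, -105.0, 189.1]
ee_rot: [0.0, 0.997, -0.075, 0.001]
force: [-1.3, 1.0, 6.5]
grip_width: 0.174
grip_force: 59.1
```

```bash
python3 -c "
from err import *
err([488,-104.6,188.5],78)"
```

```text
t 5.5333 pos [ 488.5 -105.   189.1] yaw -8.6 j [-0.45  0.32  1.66  0.    1.16  1.27] F [-1.3  1.   6.5] M [ 0.15  0.19 -0.09] grip 0.17395186549209649 59.148239493370056
tool move [-0.6 -0.3  0.6] turn [ 1.1000e-03 -7.0000e-04 -1.5115e+00]
```

move_arm(
  moves=[
    {"turn": [0, 0, -0.015], "translation": [0, 0, -0.5], "hand": 0.0},
    {"turn": [0, 0, -0.03], "translation": [0, 0, 0], "hand": 0.0},
    {"turn": [0, 0, -0.04], "translation": [0, 0, 0], "hand": 0.0},
    {"turn": [0, 0, -0.05], "translation": [0, 0, 0], "hand": 0.0},
    {"turn": [0, 0, -0.05], "translation": [0, 0, 0], "hand": 0.0},
    {"turn": [0, 0, -0.05], "translation": [0, 0, 0], "hand": 0.0},
    {"turn": [0, 0, -0.05], "translation": [0, 0, 0], "hand": 0.0},
    {"turn": [0, 0, -0.05], "translation": [0, 0, 0], "hand": 0.0},
    {"turn": [0, 0, -0.05], "translation": [0, 0, 0], "hand": 0.0},
    {"turn": [0, 0, -0.05], "translation": [0, 0, 0], "hand": 0.0},
  ],
)

```text
time_s: 6.37
eef_pos: [488.5, -105.1, 189.1]
ee_rot: [0.0, 0.99, 0.143, 0.0]
force: [-0.4, -0.4, 2.1]
grip_width: 0.173
grip_force: 58.9
```

```bash
python3 -c "
from err import *
err([488,-104.6,188.5],78)
c=shot('top');cv2.imwrite('pics/t2.png',cv2.resize(c['image'][150:260,270:400],None,fx=5,fy=5))"
```

```text
t 6.3667 pos [ 488.5 -105.1  189.1] yaw 16.48 j [-0.45  0.32  1.66 -0.    1.16  0.84] F [-0.4 -0.4  2.1] M [-0.01 -0.04 -0.15] grip 0.1726790184522718 58.91236066818237
tool move [-0.3 -0.6  0.6] turn [ 8.0000e-04 -2.0000e-04 -1.0736e+00]
```

View pics/t2.png

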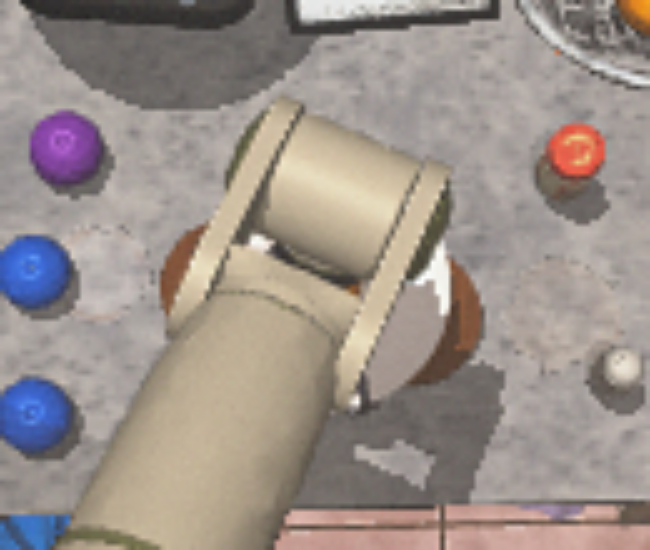

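The arm hides most of the dish, but the hoop's near end at (355,395) has turned with the hand and the foot hasn't moved. The torque is small, so I continue.

move_arm(
  moves=[
    {"turn": [0, 0, -0.03], "translation": [0, 0, 0], "hand": 0.0},
    {"turn": [0, 0, -0.05], "translation": [0, 0, 0], "hand": 0.0},
    {"turn": [0, 0, -0.06], "translation": [0, 0, 0], "hand": 0.0},
    {"turn": [0, 0, -0.06], "translation": [0, 0, 0], "hand": 0.0},
    {"turn": [0, 0, -0.06], "translation": [0, 0, 0], "hand": 0.0},
    {"turn": [0, 0, -0.06], "translation": [0, 0, 0], "hand": 0.0},
    {"turn": [0, 0, -0.06], "translation": [0, 0, 0], "hand": 0.0},
    {"turn": [0, 0, -0.06], "translation": [0, 0, 0], "hand": 0.0},
    {"turn": [0, 0, -0.06], "translation": [0, 0, 0], "hand": 0.0},
    {"turn": [0, 0, -0.06], "translation": [0, 0, 0], "hand": 0.0},
  ],
)

```text
time_s: 7.25
eef_pos: [488.4, -105.1, 189.1]
ee_rot: [0.0, 0.912, 0.411, 0.0]
force: [1.6, -0.4, 2.8]
grip_width: 0.174
grip_force: 59.0
```

move_arm(
  moves=[
    {"turn": [0, 0, -0.06], "translation": [0, 0, 0], "hand": 0.0},
    {"turn": [0, 0, -0.06], "translation": [0, 0, 0], "hand": 0.0},
    {"turn": [0, 0, -0.06], "translation": [0, 0, 0], "hand": 0.0},
    {"turn": [0, 0, -0.06], "translation": [0, 0, 0], "hand": 0.0},
    {"turn": [0, 0, -0.06], "translation": [0, 0, 0], "hand": 0.0},
    {"turn": [0, 0, -0.06], "translation": [0, 0, 0], "hand": 0.0},
    {"turn": [0, 0, -0.05], "translation": [0, 0, 0], "hand": 0.0},
    {"turn": [0, 0, -0.04], "translation": [0, 0, 0], "hand": 0.0},
    {"turn": [0, 0, -0.03], "translation": [0, 0, 0], "hand": 0.0},
    {"turn": [0, 0, -0.01], "translation": [0, 0, 0], "hand": 0.0},
  ],
)

```text
time_s: 8.08
eef_pos: [488.4, -105.1, 189.1]
ee_rot: [0.0, 0.785, 0.619, 0.0]
force: [0.9, 0.4, 2.8]
grip_width: 0.174
grip_force: 59.0
```

```bash
python3 - <<'E'
from err import *
err([488,-104.6,188.5],78)
c=shot('scene');cv2.imwrite('pics/s3.png',cv2.resize(c['image'][160:290,250:390],None,fx=5,fy=4.6))
w=shot('wrist');cv2.imwrite('pics/w3.png',w['image'])
E
```

```text
t 8.0833 pos [ 488.4 -105.1  189.1] yaw 76.51 j [-0.45  0.32  1.66  0.    1.16 -0.21] F [0.9 0.4 2.8] M [ 0.02  0.   -0.16] grip 0.17392231342447131 59.02756869792938
tool move [ 0.3 -0.5  0.6] turn [ 0.0007  0.0001 -0.0261]
```

View pics/s3.png

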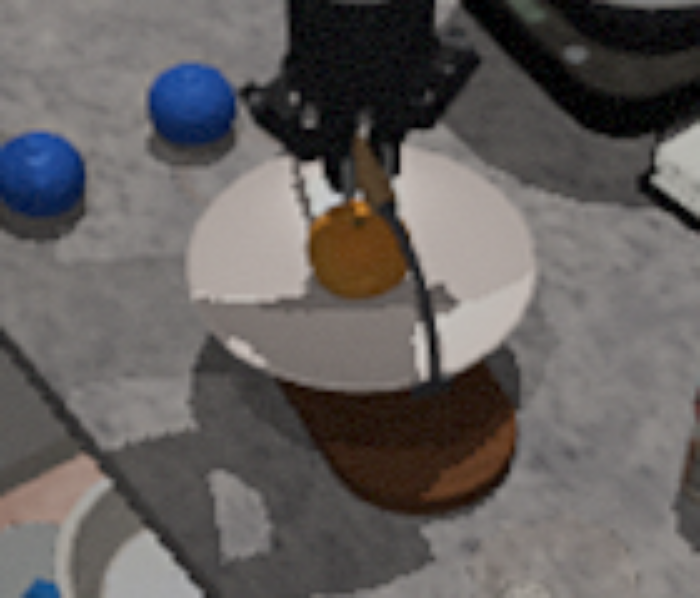

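View pics/w3.png

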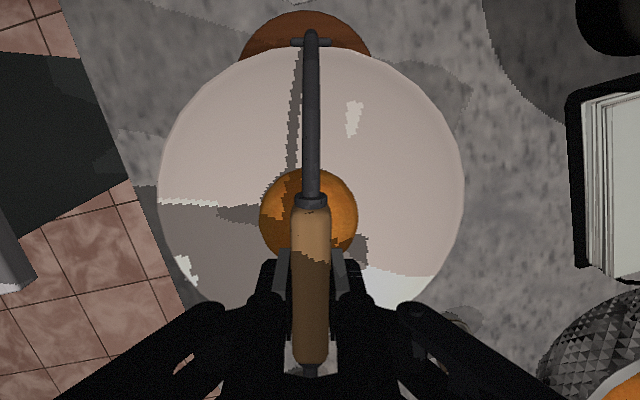

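In the scene crop the hoop end at (428,385) now lies along the foot. In the wrist view the hoop's top at (310,40) sits midway over the foot's end and the orange is centred at (309,212). I turn 1° more, then lift a few mm and check the force.

move_arm(
  moves=[
    {"turn": [0, 0, -0.02], "translation": [0, 0, 0], "hand": 0.0},
    {"turn": [0, 0, 0], "translation": [0, 0, 0], "hand": 0.0},
    {"turn": [0, 0, 0], "translation": [0, 0, -1], "hand": 0.0},
    {"turn": [0, 0, 0], "translation": [0, 0, -1], "hand": 0.0},
    {"turn": [0, 0, 0], "translation": [0, 0, -1], "hand": 0.0},
    {"turn": [0, 0, 0], "translation": [0, 0, -1], "hand": 0.0},
    {"turn": [0, 0, 0], "translation": [0, 0, -1], "hand": 0.0},
    {"turn": [0, 0, 0], "translation": [0, 0, -1], "hand": 0.0},
    {"turn": [0, 0, 0], "translation": [0, 0, 0], "hand": 0.0},
  ],
)

```text
time_s: 8.93
eef_pos: [488.4, -105.0, 195.0]
ee_rot: [0.0, 0.779, 0.627, 0.0]
force: [-0.0, 0.6, -5.4]
grip_width: 0.172
grip_force: 59.3
```

```bash
python3 -c "
from err import *
err([488,-104.6,288.5],78)"
```

```text
t 8.9333 pos [ 488.4 -105.   195. ] yaw 77.62 j [-0.45  0.31  1.65  0.    1.18 -0.23] F [-0.   0.6 -5.4] M [ 0.05 -0.12 -0.03] grip 0.17207623279035889 59.34462904930115
tool move [  0.3  -0.4 -93.5] turn [ 0.0004  0.0001 -0.0066]
```

The force is 5.4 N, about the weight of dish and orange, after 6 mm of rise against 2.5 mm of play. The lugs are free, so I lift.

move_arm(
  moves=[
    {"turn": [0, 0, 0], "translation": [0, 0, -1], "hand": 0.0},
    {"turn": [0, 0, 0], "translation": [0, 0, -2], "hand": 0.0},
    {"turn": [0, 0, 0], "translation": [0, 0, -3], "hand": 0.0},
    {"turn": [0, 0, 0], "translation": [0, 0, -4], "hand": 0.0},
    {"turn": [0, 0, 0], "translation": [0, 0, -5], "hand": 0.0},
    {"turn": [0, 0, 0], "translation": [0, 0, -6], "hand": 0.0},
    {"turn": [0, 0, 0], "translation": [0, 0, -6], "hand": 0.0},
    {"turn": [0, 0, 0], "translation": [0, 0, -6], "hand": 0.0},
    {"turn": [0, 0, 0], "translation": [0, 0, -6], "hand": 0.0},
    {"turn": [0, 0, 0], "translation": [0, 0, -6], "hand": 0.0},
  ],
)

```text
time_s: 9.77
eef_pos: [488.3, -105.0, 240.5]
ee_rot: [0.0, 0.779, 0.627, 0.0]
force: [-0.3, -0.3, -4.2]
grip_width: 0.176
grip_force: 59.3
```

move_arm(
  moves=[
    {"turn": [0, 0, 0], "translation": [0, 0, -6], "hand": 0.0},
    {"turn": [0, 0, 0], "translation": [0, 0, -6], "hand": 0.0},
    {"turn": [0, 0, 0], "translation": [0, 0, -6], "hand": 0.0},
    {"turn": [0, 0, 0], "translation": [0, 0, -6], "hand": 0.0},
    {"turn": [0, 0, 0], "translation": [0, 0, -6], "hand": 0.0},
    {"turn": [0, 0, 0], "translation": [0, 0, -6], "hand": 0.0},
    {"turn": [0, 0, 0], "translation": [0, 0, -5], "hand": 0.0},
    {"turn": [0, 0, 0], "translation": [0, 0, -4], "hand": 0.0},
    {"turn": [0, 0, 0], "translation": [0, 0, -3], "hand": 0.0},
    {"turn": [0, 0, 0], "translation": [0, 0, -2], "hand": 0.0},
  ],
)

```text
time_s: 10.6
eef_pos: [488.3, -105.0, 290.1]
ee_rot: [0.0, 0.779, 0.627, 0.0]
force: [-0.3, -0.0, -5.2]
grip_width: 0.178
grip_force: 59.3
```

move_arm(
  moves=[
    {"turn": [0, 0, 0], "translation": [0, 0, 0], "hand": 0.0},
    {"turn": [0, 0, 0], "translation": [0, 0, 0], "hand": 0.0},
    {"turn": [0, 0, 0], "translation": [0, 0, 0], "hand": 0.0},
    {"turn": [0, 0, 0], "translation": [0, 0, 0], "hand": 0.0},
    {"turn": [0, 0, 0], "translation": [0, 0, 0], "hand": 0.0},
    {"turn": [0, 0, 0], "translation": [0, 0, 0], "hand": 0.0},
    {"turn": [0, 0, 0], "translation": [0, 0, 0], "hand": 0.0},
    {"turn": [0, 0, 0], "translation": [0, 0, 0], "hand": 0.0},
    {"turn": [0, 0, 0], "translation": [0, 0, 0], "hand": 0.0},
    {"turn": [0, 0, 0], "translation": [0, 0, 0], "hand": 0.0},
  ],
)

```text
time_s: 11.43
eef_pos: [488.3, -104.9, 289.8]
ee_rot: [-0.0, 0.779, 0.627, 0.0]
force: [0.5, -1.4, -4.3]
grip_width: 0.174
grip_force: 59.3
```

```bash
python3 - <<'E'
from err import *
err([488,-104.6,288.5],78)
c=shot('scene');cv2.imwrite('pics/s4.png',cv2.resize(c['image'][120:290,250:420],None,fx=3.5,fy=3.5))
P,_,_=world(c);z=P[...,2];hsv=cv2.cvtColor(c["image"],cv2.COLOR_BGR2HSV)
m=(np.hypot(P[...,0]-488,P[...,1]+104)<110)&(z>160)&(z<220)&(hsv[...,1]<60)&(hsv[...,2]>90); q=P[m]; print(m.sum(),q.min(0),q.max(0))
d=q[np.hypot(*(q[:,:2]-[488,-105]).T)>95]
print("rim plane",np.linalg.lstsq(np.c_[d[:,:2]-[488,-105],np.ones(len(d))],d[:,2],rcond=None)[0])
E
```

```text
t 11.4333 pos [ 488.3 -104.9  289.8] yaw 77.62 j [-0.45  0.23  1.5   0.    1.41 -0.23] F [ 0.5 -1.4 -4.3] M [-0.02 -0.01  0.01] grip 0.17374336267952203 59.34991478919983
tool move [ 0.3 -0.3  1.3] turn [-0.     -0.     -0.0066]
2450 [ 385.61622376 -206.4906158   180.2835309 ] [588.15960302  -1.94846144 218.35138017]
rim plane [-4.62007328e-03 -7.46655146e-03  2.01798818e+02]
```

View pics/s4.png

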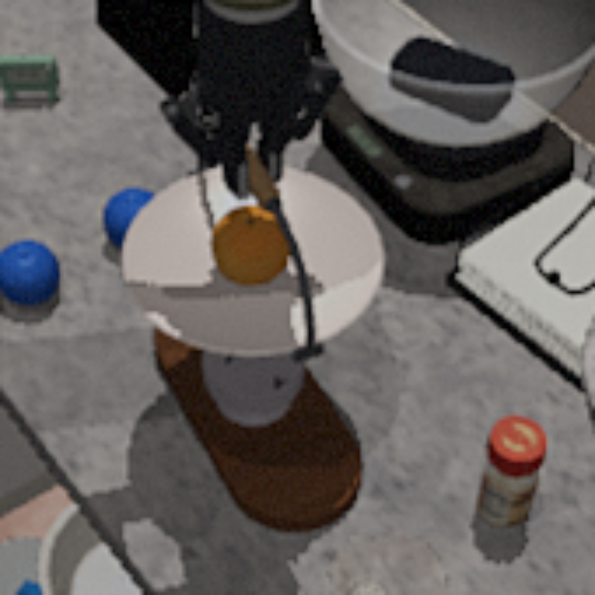

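The dish hangs level (tilt below 0.01 rad) about 100 mm above the socket. The orange is centred at (250,245), and the stand at (280,440) hasn't moved.

```bash
python3 -c "
from rig import finish_job
print(finish_job())"
```

```text
the job is handed in; nothing more can be done
None
```

The dish is unlocked and held level about 100 mm above the stand, still turned to the slots with the orange centred. The stand did not move, and the job is handed in; the hand-in returned no verdict.

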